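# Latch the gate of the microscope-slide store

### The job

Shut and latch the swing gate of the white slide store: lift the steel latch bar by its red tab, swing the gate shut so that the raised bar comes over the yellow catch, then find the notch by feel and let the bar drop fully home in it, so that the gate is held, and let go. Be gentle with the catch: never ram or press it harder than about 2 kg of force, and leave the other things on the bench and on the store alone.

Things in the scene. Friction and masses are not known exactly. Their poses are not given: they have to be found in the camera images.
- gate (a joint): Gate angle. Aluminium frame with clear pane, 200 wide, 10 thick, top edge 130 above the bench, on an upright hinge. 0 = shut, flush with the store's front; positive = open, free end swung out to the store's -x; it goes 0.095 past 0 (inwards) to its stop. Light hinge friction: about 0.5 N at the tab moves it, and it stays where it is left.
- latch_bar (a joint): Lift angle of the latch bar, a steel rod of 10 diameter that pivots up and down in the gate's plane. 0 = level on its stop, which is also fully home in the notch; positive = tip raised, free to 0.6. Its weight (0.25 kg, give or take 20%) brings it down. Lying on top of the catch it reads about 0.10.
- bar_pin (a point): The bar's pivot pin, on the bar's axis, 115 above the bench, 150 from the gate's hinge axis, 12 outside the gate's middle plane. The bar reaches 140 from here away from the hinge. The point turns with gate and bar.
- tab_grip (a point): Point inside the red upright tab on the latch bar, 80 along the bar from its pin (230 from the gate's hinge axis), 43 above the bar's axis. The tab is 12 thick across the gate's plane (pinch it so, from above), 16 along the bar, and ends 17 above this point. x axis: the gate's normal, into the store when shut; -y: along the bar away from its pin. Turns with gate and bar.
- hinge_top (a point): Fixed point on the gate's hinge axis, at the height of the bar's pin (115 above the bench). Axes of the store: +x into the store from its front, -y from the hinge along the shut gate to the catch, z up.
- slide_store: White cabinet with trays of microscope slides, 160 deep, 200 wide, roof 128 above the bench, on a grey base plate 230 x 325 x 10; fixed. Origin on the bench, in the plane of the shut gate, at the middle of the gate's width; +x into the store, +y to the hinge side.
- catch_top (a point): Middle of the range of the catch's notch, at the height of the catch's flat top, 122 above the bench (12 above the underside of the level bar), 265 from the hinge axis; store's axes. The catch is clamped anew each time: its notch lies up to 13 from here along x, unmeasured, to be felt or seen. The bar is over it at a gate angle between -0.05 and +0.05.
- catch_post: Fixed grey post, 90 (store's x) x 22 x 80, beyond the gate's free end; origin at the centre of its foot, 10 above the bench. It carries the yellow catch: 18 wide along the bar, 70 long in x, with one square notch across its top, 14 wide, 16 deep. Flat top outside (-x of) the notch: 24 long, inside: 32. A lowered bar coming in meets its outer face.
- petri_dish: Bystander, not needed: clear round dish, 90 across, 16 high, standing on the store's roof (mm). Origin at the centre of its underside.
- oil_bottle: Bystander, not needed: small amber bottle, 30 across, 55 high, standing on the store's roof (mm). Origin at the centre of its underside.
- cover_glass_box: Bystander, not needed: blue box 60 x 45 x 22 (mm). Origin at the centre of its underside.
- slide_box: Bystander, not needed: green box 170 x 90 x 34 (mm). Origin at the centre of its underside.
- beaker: Bystander, not needed: glass beaker, 60 across, 75 high (mm). Origin at the centre of its underside.
- stain_bottle: Bystander, not needed: white bottle with red cap, 56 across, 120 high (mm). Origin at the centre of its underside.
- lens_brush: Bystander, not needed: small brush lying on the bench (mm). Origin at the centre of its underside.

How it is judged:
On the way, in this order (a step that is already met when the one before it is completed fails the run):
1. the latch bar is lifted higher than the catch while the gate is still open (value of joint latch_bar above 0.115 rad and value of joint gate above 0.12 rad), for 0.1 s.
2. the gate is swung in with the bar still up, so that the bar is over the catch (value of joint latch_bar above 0.085 rad and value of joint gate below 0.07 rad), for 0.1 s.
At the end, for the whole second after the job is handed in: The latch bar lies fully home in the notch of the catch (lift angle under 0.03 rad, which is 3.5 mm at the catch) with the gate shut (gate angle within 0.07 rad of 0) and at rest (value of joint latch_bar below 0.03 rad and value of joint gate between -0.07 and 0.07 rad and velocity of joint gate between -0.05 and 0.05 rad/s); the robot touches nothing.
It fails at once if the catch or its post is struck or pressed with more than 25 N (contact force between catch_post and anything else above 25 N).
It fails at once if a bystander is moved by more than 20 mm (distance of any of petri_dish, oil_bottle, cover_glass_box, slide_box, beaker, stain_bottle, lens_brush from where it was at the start of the episode above 0.02 m).
It also fails if it takes over 45 s, if anything falls off the work surface, if the arm or the gripper's body presses on something with over 40 N, if the wrist force passes 120 N, or if a joint passes its speed limit or range.

### The arm

A 7-joint arm with a two-finger parallel gripper is mounted at the origin on the work surface. World frame = base frame: x ahead of the robot, y to its left, z up, the work surface at z = 0. Lengths are in m, angles in rad, forces in N, time in s.
With the tool pointing down it reaches from about 0.425 to 0.875 m from the base axis. Payload 4.7 kg.
Tool frame: the origin (TCP) lies midway between the tips of the shut fingers; the grasp point (between the pads) lies 19 mm behind it; z points along the fingers, y is the direction in which the jaws open and shut (so a half turn about z gives the same grasp; the last joint's range is limited). The gripper opens to 87 mm and grips with 3 to 60 N. Pads are 19 mm wide; open, the fingers measure 117 mm over their backs; the gripper's body (75 mm by 190 mm) begins 51 mm behind the grasp point.
Start: joints at [1.222, 0.321, -0.07, 1.45, 0.023, 1.371, -0.057], TCP at [0.231, -0.608, 0.197] pointing down, gripper open.
Joint ranges: [-2.86, 2.86], [-0.3, 2.09], [-1.38, 1.24], [0.06, 2.45], [-1.56, 4.7], [0.09, 2.05], [-2.69, 2.69]. Speed limits (rad/s): [2.57, 2.57, 3.14, 3.14, 3.14, 3.14, 3.14].

### API

Orientations are given as a rotation vector (axis times angle).
In Python, from bench import * gives the robot as it stands.
- The arm moves only by the tool move_arm, never from a script. Its arguments are lists of equal length, an entry for each row: "jaw": the closure in counts, from 0 (fully open) to 255 (shut); "slide": the shift along the tool's x, y, z in cm, a list of three; "dr": the turn, a rotation vector about the tool's x, y, z in degrees, a list of three. A call has 1 to 5 rows; each row shifts and turns the commanded pose from where the row before left it, along the tool's axes as they then stand; what a row does not reach is not made up. A row lasts 1/10 s, in which the tool goes at most 50 mm and 8.59 degrees, less where a joint would pass 70% of its speed; a pose out of reach is approached as far as the arm can. A call with a gripper value outside its range is refused whole. The fingers move at their own pace and stop on an object; "force" is the grip in N (left out, the last holds). Time passes only in rows, so rows that do not move let the fingers close. It gives the time, the measured TCP pose, the force and the opening at its end, in the units of the state.
- get_state(): the state, without advancing time (a new reading comes with each control period).
- get_image(name): name is "scene" or "top" or "wrist"; returns (picture, depth): 480x640x3 uint8, red, green, blue; 480x640 float32, m along the optical axis (not along the pixel's ray), 0 where there is no reading.
- camera_params(name): a dict with "K" (3x3 intrinsics, pixels), "k1" (the pictures are not rectified: a ray, as slopes to the right and down, at radius r is drawn at 1 + k1 r^2 times it, then the intrinsics apply), "extrinsics" (4x4, takes a point from camera to world coordinates); the wrist camera has in their place "tool_from_camera" (4x4, takes a point from camera to tool coordinates, whose origin is the TCP and whose axes are the flange's). Camera axes: x right, y up, looking along -z (the intrinsics and any distortion apply to the point x, -y, -z); pixel columns grow to the right and rows downward; lengths in m; the calibration is good to about 2 mm. A picture is of the moment at which its call begins: read the wrist's pose just before it. camera_params takes no time and is no camera call.
- close_job(): hands the job in, once; it reports no verdict.
Trained networks look in the newest picture that a camera, given by its name, has taken for a name from the list of things; names that differ only in an ending like _2 or _b are one class to them, and where a whole thing is asked for, a point or a joint stands for the part that bears it (a point fixed in the world has none). Each returns a list of dicts, best first, with "score" (0 to 1); they miss things now and then, are a little off and sometimes report something else, mostly with a low value. They report only what shows in the picture. A call takes as long as a camera call.
- regions_of(camera, query): "mask" (480x640 bool, what is visible of it) and "xy" ([column, row] in pixels, amid what is visible of it).
The state is a dict: "time": time; "joint_positions": joint angles; "qd": joint speeds; "joint_torque": joint torques, N m; "position": TCP position; "tool_rot": TCP orientation; "ft_force": force on the tool from outside, world axes, zero at the start; "torque": the same for the moment, N m; "grip_width": opening from 0.0 (shut) to 1.0 (fully open).
Only numpy, scipy, OpenCV 4.12 (cv2) and the standard library are available. Lean on these libraries where they do the work, as an engineer would, in place of code of your own. Each camera call takes 0.05 s, during which the arm holds its last target.

## Working session

There is one attempt and no reset: what is moved stays moved. The work goes in short steps, Python scripts to look and compute and a tool call to move; the robot and the scene stay as the last step left them, time stands still between calls to the robot, and variables do not carry over. Pictures are saved under pics/ and viewed, and the job is handed in when it is done.

Besides the shell and the picture viewer there is one more tool, called as a command line: name --argument value ..., lists and objects as JSON in quotes. move_arm: Moves the arm, as the interface text tells. Its arguments: {"type":"object","properties":{"jaw":{"type":"array","items":{"type":"number"}},"slide":{"type":"array","items":{"type":"array","items":{"type":"number"}}},"dr":{"type":"array","items":{"type":"array","items":{"type":"number"}}},"force":{"type":"number"}},"required":["jaw","slide","dr"]}

```bash
ls; mkdir -p pics
python3 - <<'E'
from bench import *
import cv2
s=get_state();print(s)
for n in ["scene","top","wrist"]:
    im,d=get_image(n);cv2.imwrite(f"pics/{n}0.png",im[:,:,::-1]);import numpy as np;np.save(f"pics/{n}0.npy",d)
    print(n,camera_params(n))
E
```

```text
pics
{'time': 0.0, 'joint_positions': array([ 1.22209292,  0.32182746, -0.07004764,  1.4516708 ,  0.02261937,
        1.37075421, -0.05690001]), 'qd': array([ 1.46475946e-04, -8.72496723e-05,  7.35202156e-04, -4.16027795e-04,
        1.76130923e-04, -1.60183224e-03, -1.10524215e-03]), 'joint_torque': array([-3.88403450e-04, -4.91290784e+01, -4.04214514e-01, -3.12531745e+01,
       -6.38861535e-02,  4.37074690e-02,  1.57097834e-04]), 'position': array([ 0.2303982 , -0.6071718 ,  0.19586046]), 'tool_rot': array([-3.08825873e+00, -5.66440916e-01,  7.24750642e-04]), 'ft_force': array([-0.35354493,  0.02154796, -0.82542897]), 'torque': array([-0.00312519,  0.02887438,  0.00591501]), 'grip_width': 1.0000792467715742}
scene {'K': array([[496.74911638,   0.        , 320.93696844],
       [  0.        , 496.74911638, 238.42480662],
       [  0.        ,   0.        ,   1.        ]]), 'k1': 0.027400962691995642, 'extrinsics': array([[ 5.26290610e-01, -4.91452544e-01,  6.93896672e-01,
         1.31332597e+00],
       [ 8.50304643e-01,  3.04618483e-01, -4.29173151e-01,
        -4.63312445e-01],

[... 481 characters left out ...]
285, -0.008387  ],
       [-0.01332751,  0.06069566,  0.99806734,  1.45820161],
       [ 0.        ,  0.        ,  0.        ,  1.        ]])}
wrist {'K': array([[332.73209811,   0.        , 321.31587947],
       [  0.        , 332.73209811, 237.45295645],
       [  0.        ,   0.        ,   1.        ]]), 'k1': -0.012613123684038694, 'tool_from_camera': array([[-3.62703799e-04,  9.68861334e-01,  2.47603682e-01,
         6.65757056e-02],
       [ 9.99999896e-01,  4.19492487e-04, -1.76597896e-04,
        -1.04466938e-03],
       [-2.74966757e-04,  2.47603593e-01, -9.68861386e-01,
        -1.88203733e-01],
       [ 0.00000000e+00,  0.00000000e+00,  0.00000000e+00,
         1.00000000e+00]])}
```

View pics/scene0.png

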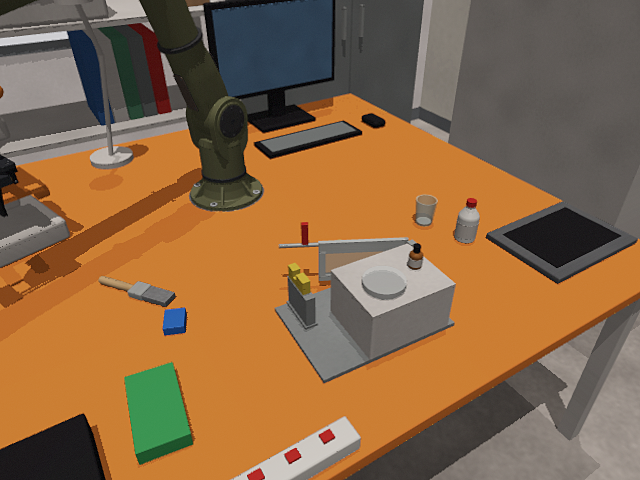

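View pics/top0.png

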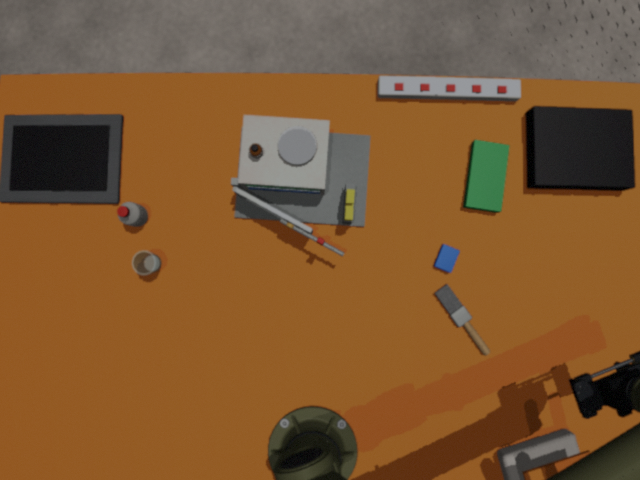

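View pics/wrist0.png

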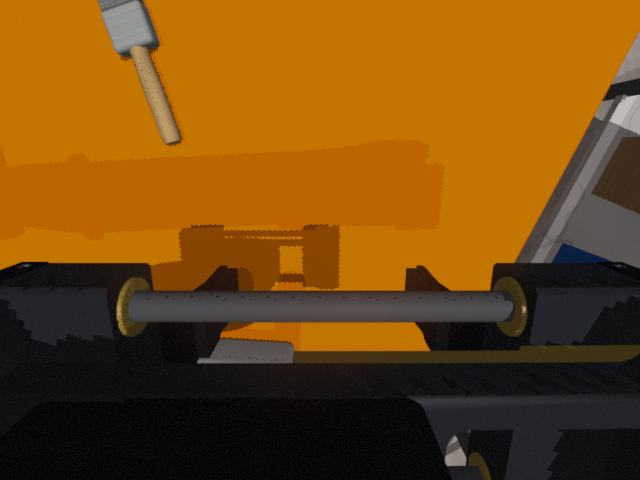

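The scene shows the white store with the gate swung open toward the robot, the red tab at scene (305,233) and top (320,240). The yellow catch is at top (350,205), with its notch visible at scene (299,277). Next I'll measure these.

```bash
cat > h.py <<'E'
import numpy as np, cv2
from bench import *
from scipy.spatial.transform import Rotation as R
def ray(cam,uv):
    K=cam["K"];p=np.array([(uv[0]-K[0,2])/K[0,0],(uv[1]-K[1,2])/K[1,1]]);q=p.copy()
    for _ in range(20): q=p/(1+cam["k1"]*(q@q))
    return np.array([q[0],-q[1],-1.0])
def extr(name,cam,s=None):
    if name!="wrist": return cam["extrinsics"]
    T=np.eye(4);T[:3,:3]=R.from_rotvec(s["tool_rot"]).as_matrix();T[:3,3]=s["position"]
    return T@cam["tool_from_camera"]
def unproj(name,uv,depth=None,z=None,s=None):
    cam=camera_params(name);E=extr(name,cam,s);r=ray(cam,uv)
    if depth is not None: return E[:3,:3]@(r*depth)+E[:3,3]
    d=E[:3,:3]@r;t=(z-E[2,3])/d[2];return E[:3,3]+t*d
def proj(name,P,s=None):
    cam=camera_params(name);E=extr(name,cam,s);c=E[:3,:3].T@(np.asarray(P)-E[:3,3])
    q=np.array([c[0],-c[1]])/(-c[2]);q=q*(1+cam["k1"]*(q@q))
    return cam["K"][:2,:2]@q+cam["K"][:2,2]
E
python3 - <<'E'
from h import *
for n in ["scene","top"]:
    d=np.load(f"pics/{n}0.npy");im=cv2.imread(f"pics/{n}0.png");hsv=cv2.cvtColor(im,cv2.COLOR_BGR2HSV).astype(int)
    sub=(slice(170,330),slice(220,470)) if n=="scene" else (slice(100,270),slice(225,380))
    m=np.zeros(d.shape,bool);m[sub]=True
    yel=m&(hsv[...,0]>22)&(hsv[...,0]<34)&(hsv[...,1]>150)&(hsv[...,2]>80)
    red=m&((hsv[...,0]<6)|(hsv[...,0]>174))&(hsv[...,1]>150)
    for nm,mm in (("yel",yel),("red",red)):
        v,u=np.nonzero(mm);P=np.array([unproj(n,(a,b),d[b,a]) for a,b in zip(u,v)])
        print(n,nm,len(u),u.min(),u.max(),v.min(),v.max());print(np.percentile(P,[2,25,50,75,98],axis=0).round(4))
        if nm=="yel": 
            np.save(f"pics/y_{n}.npy",P)
    x0,y0,x1,y1=(260,200,450,360) if n=="scene" else (225,105,380,265)
    cv2.imwrite(f"pics/{n}0c.png",cv2.resize(im[y0:y1,x0:x1],None,fx=4,fy=3.6,interpolation=cv2.INTER_CUBIC)[:600,:800])
# roof corners etc from top: mask points at z~.128
d=np.load("pics/top0.npy")
pts=[]
for v in range(100,270):
    for u in range(225,380):
        P=unproj("top",(u,v),d[v,u])
        pts.append([u,v,*P])
pts=np.array(pts);np.save("pics/toppts.npy",pts)
r=pts[(abs(pts[:,4]-.128)<.006)]
rect=cv2.minAreaRect((r[:,2:4]*1000).astype(np.float32));print(rect,len(r))
E
```

```text
scene yel 378 288 309 263 294
[[ 0.5655 -0.0882  0.0932]
 [ 0.5854 -0.0856  0.1056]
 [ 0.6097 -0.0811  0.1161]
 [ 0.6292 -0.0753  0.1216]
 [ 0.6338 -0.0682  0.1242]]
scene red 164 301 469 198 244
[[ 0.5047 -0.0193  0.1091]
 [ 0.5134 -0.015   0.1277]
 [ 0.5159 -0.0116  0.147 ]
 [ 0.5181 -0.0082  0.164 ]
 [ 0.5771  0.447   0.1757]]
top yel 170 345 352 191 219
[[ 0.5627 -0.0808  0.1015]
 [ 0.577  -0.0766  0.1178]
 [ 0.5969 -0.0736  0.1206]
 [ 0.6109 -0.0696  0.123 ]
 [ 0.6263 -0.0651  0.1283]]
top red 29 317 323 238 243
[[ 0.478  -0.0153  0.1705]
 [ 0.5062 -0.011   0.1734]
 [ 0.5086 -0.0087  0.1757]
 [ 0.5107 -0.0065  0.177 ]
 [ 0.515  -0.0033  0.7417]]Traceback (most recent call last):
  File "<stdin>", line 20, in <module>
  File "h.py", line 13, in unproj
    cam=camera_params(name);E=extr(name,cam,s);r=ray(cam,uv)
ValueError: time passes only in moves, steps and waits
```

```bash
ls pics
```

```text
scene0.npy
scene0.png
scene0c.png
top0.npy
top0.png
top0c.png
wrist0.npy
wrist0.png
y_scene.npy
y_top.npy
```

```bash
sed -i 's/^from scipy/_C={}\ndef cp(n):\n    if n not in _C: _C[n]=camera_params(n)\n    return _C[n]\nfrom scipy/; s/cam=camera_params(name)/cam=cp(name)/' h.py
python3 - <<'E'
from h import *
d=np.load("pics/top0.npy")
pts=np.array([[u,v,*unproj("top",(u,v),d[v,u])] for v in range(100,270) for u in range(225,380)])
np.save("pics/toppts.npy",pts)
r=pts[(abs(pts[:,4]-.128)<.005)]
m=np.zeros(d.shape,np.uint8);m[r[:,1].astype(int),r[:,0].astype(int)]=255
m=cv2.morphologyEx(m,cv2.MORPH_OPEN,np.ones((7,7)))
k=np.array([m[int(a[1]),int(a[0])]>0 for a in pts]);r=pts[k];
print("roof",cv2.minAreaRect((r[:,2:4]*1000).astype(np.float32)),len(r))
print(cv2.boxPoints(cv2.minAreaRect((r[:,2:4]*1000).astype(np.float32))))
g=pts[abs(pts[:,4]-.010)<.004]
m[:]=0;m[g[:,1].astype(int),g[:,0].astype(int)]=255
m=cv2.morphologyEx(m,cv2.MORPH_OPEN,np.ones((5,5)));g=np.array([a for a in g if m[int(a[1]),int(a[0])]])
print("base",cv2.boxPoints(cv2.minAreaRect((g[:,2:4]*1000).astype(np.float32))))
# yellow
for n in("scene","top"):
    P=np.load(f"pics/y_{n}.npy");P=P[(abs(P[:,2]-.122)<.005)];print(n,cv2.minAreaRect((P[:,:2]*1000).astype(np.float32)),cv2.boxPoints(cv2.minAreaRect((P[:,:2]*1000).astype(np.float32))))
E
```

```text
roof ((696.0205078125, 79.10118865966797), (197.85543823242188, 119.29412078857422), 86.72232818603516) 734
[[630.8148   -16.254387]
 [749.9138   -23.07502 ]
 [761.2262   174.45676 ]
 [642.1272   181.2774  ]]
base [[ 526.53644    54.82964 ]
 [ 677.9213   -135.93546 ]
 [ 771.40497   -61.749897]
 [ 620.0201    129.0152  ]]
scene ((598.1771850585938, -77.2549057006836), (19.854045867919922, 70.6032485961914), 85.0710678100586) [[562.1532   -84.1121  ]
 [632.49536  -90.17834 ]
 [634.2012   -70.39771 ]
 [563.859    -64.331474]]
top ((594.7437744140625, -73.31641387939453), (14.350927352905273, 65.58849334716797), 86.76272583007812) [[561.5966   -78.6285  ]
 [627.0805   -82.33236 ]
 [627.8909   -68.004326]
 [562.40704  -64.30047 ]]
```

View pics/scene0c.png

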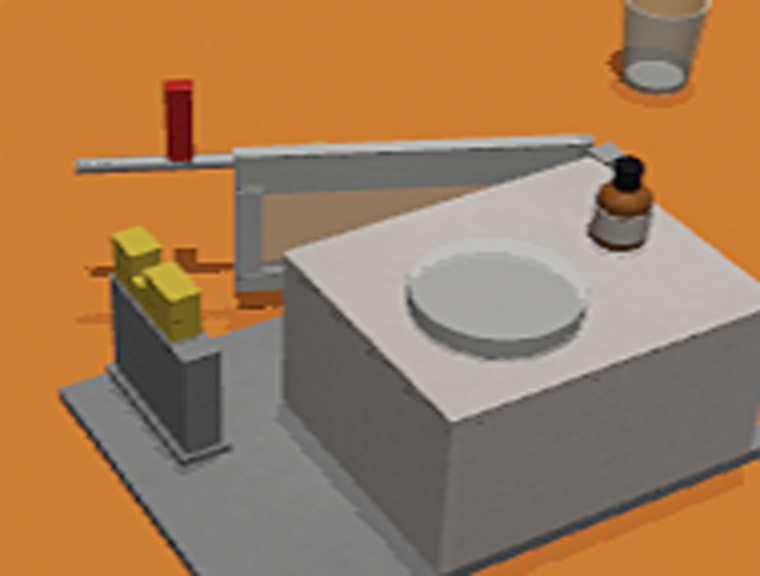

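```bash
python3 -c "
import cv2
im=cv2.imread('pics/top0.png');cv2.imwrite('pics/top0d.png',cv2.resize(im[110:265,225:380],None,fx=3.8,fy=3.8,interpolation=cv2.INTER_CUBIC))"
```

```text
(no output)
```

View pics/top0d.png

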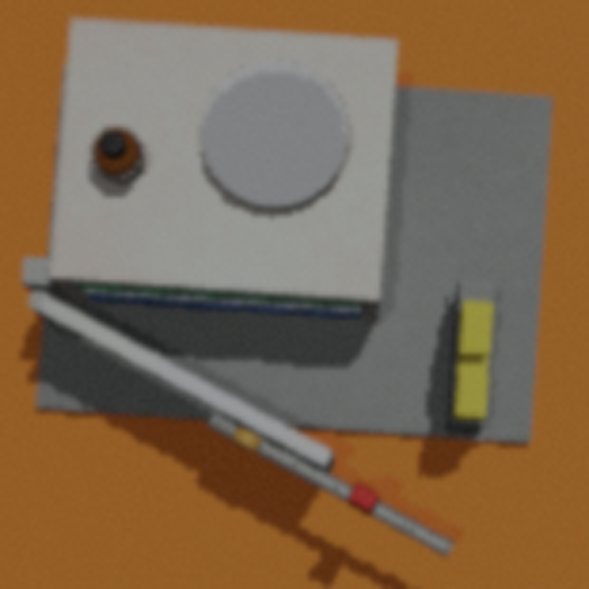

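Run:
```python
from h import *
c=lambda x,y:(x/3.8+225-.37,y/3.8+110-.37)
for nm,p,z in [("gate hinge end",(38,300),.130),("gate free end",(325,458),.130),("bar end",(450,548),.120),("tab",(365,498),.175),("pinblob",(247,438),.122),
 ("catch outL",(455,419),.122),("catch outR",(486,419),.122),("catch inL",(461,300),.122),("catch inR",(493,301),.122),("notch line L",(458,357),.122),
 ("roof fl",(52,278),.128),("roof fr",(380,303),.128),("roof br",(397,40),.128),("roof bl",(70,18),.128)]:
    print(nm,unproj("top",c(*p),z=z).round(4))
k=lambda x,y:(x/4+260-.375,y/3.6+200-.36)
for nm,p,z in [("outer piece: far-left",(111,236),.122),("outer far-right",(136,228),.122),("outer near right",(160,247),.122),("inner top left",(145,272),.122),("inner topright",(172,263),.122),("inner right",(200,292),.122),("inner front",(177,303),.122),
 ("bar tip",(77,163),.115),("tab top",(179,84),.175),("gate top freecorner",(236,152),.130),("gate top hinge",(590,138),.130)]:
    print(nm,unproj("scene",k(*p),z=z).round(4))
```

```text
gate hinge end [0.6279 0.189  0.13  ]
gate free end [0.5349 0.014  0.13  ]
bar end [ 0.4825 -0.0619  0.12  ]
tab [ 0.5091 -0.0102  0.175 ]
pinblob [0.5469 0.0614 0.122 ]
catch outL [ 0.5603 -0.0638  0.122 ]
catch outR [ 0.5606 -0.0825  0.122 ]
catch inL [ 0.6326 -0.0666  0.122 ]
catch inR [ 0.6323 -0.0859  0.122 ]
notch line L [ 0.5979 -0.0652  0.122 ]
roof fl [0.6417 0.1811 0.128 ]
roof fr [ 0.6292 -0.0175  0.128 ]
roof br [ 0.7909 -0.0256  0.128 ]
roof bl [0.8025 0.1745 0.128 ]
outer piece: far-left [ 0.5638 -0.0845  0.122 ]
outer far-right [ 0.5642 -0.0693  0.122 ]
outer near right [ 0.5868 -0.0673  0.122 ]
inner top left [ 0.6028 -0.0855  0.122 ]
inner topright [ 0.6031 -0.0694  0.122 ]
inner right [ 0.6333 -0.0702  0.122 ]
inner front [ 0.6354 -0.0851  0.122 ]
bar tip [ 0.48   -0.0612  0.115 ]
tab top [ 0.511  -0.0103  0.175 ]
gate top freecorner [0.5356 0.0116 0.13  ]
gate top hinge [0.629  0.1912 0.13  ]
```

Measurements agree: the tab is at about (0.510, -0.010), top 0.175. The hinge is at about (0.6285, 0.190), the gate at about +0.43 rad, and the notch centre at about (0.594, -0.075), which is a gate angle of about +0.03. Now I'll approach.

move_arm --jaw '[0,0,0,0,0]' --slide '[[3.4,-3.3,-0.3],[3.4,-3.3,-0.3],[3.4,-3.3,-0.3],[3.4,-3.3,-0.3],[3.4,-3.3,-0.3]]' --dr '[[0,0,0],[0,0,0],[0,0,0],[0,0,0],[0,0,0]]'

```text
time: 0.65
position: [0.3315, -0.3911, 0.2118]
tool_rot: [-3.09, -0.567, 0.0]
ft_force: [0.8, -0.9, 0.6]
grip_width: 1.001
```

move_arm --jaw '[0,0,0,0,0]' --slide '[[3.4,-3.3,-0.3],[3.4,-3.3,-0.3],[3.4,-3.3,-0.3],[3.4,-3.3,-0.3],[3.4,-3.3,-0.3]]' --dr '[[0,0,0],[0,0,0],[0,0,0],[0,0,0],[0,0,0]]'

```text
time: 1.15
position: [0.4317, -0.1767, 0.227]
tool_rot: [3.089, 0.566, -0.0]
ft_force: [0.4, 0.5, 0.3]
grip_width: 0.997
```

```bash
cat >> h.py <<'E'
def go(tgt,yawdeg_y=None,s=None):
    """tool-frame cm offset to world target; and z turn so tool y at given world angle"""
    s=s or get_state();Rm=R.from_rotvec(s["tool_rot"]).as_matrix()
    o=Rm.T@(np.array(tgt)-s["position"])*100
    ty=np.degrees(np.arctan2(Rm[1,1],Rm[0,1]))
    print("t",s["time"],"pos",s["position"].round(4),"yaw_y",ty.round(2),"z",Rm[:,2].round(4),"x",Rm[:,0].round(3),"f",s["ft_force"].round(2),"w",round(s["grip_width"],3))
    print("slide",o.round(2), None if yawdeg_y is None else -((yawdeg_y-ty+180)%360-180))
E
python3 -c "
from h import *
go([.510,-.0095,.225],-27.8)"
```

```text
t 1.15 pos [ 0.4317 -0.1767  0.227 ] yaw_y -69.22 z [ 1.e-04 -6.e-04 -1.e+00] x [ 0.935  0.355 -0.   ] f [0.39 0.51 0.26] w 0.997
slide [ 13.25 -12.85   0.2 ] -41.42335294041658
```

move_arm --jaw '[0,0,0,0,0]' --slide '[[3.3,-3.2,0],[3.3,-3.2,0],[3.3,-3.2,0],[3.3,-3.2,0],[0,0,0]]' --dr '[[0,0,0],[0,0,0],[0,0,0],[0,0,0],[0,0,-8.3]]'

```text
time: 1.65
position: [0.5108, -0.0039, 0.2271]
tool_rot: [-3.033, -0.806, -0.004]
ft_force: [-0.1, -0.1, 0.9]
grip_width: 1.001
```

move_arm --jaw '[0,0,0,0,0]' --slide '[[0,0,0],[0,0,0],[0,0,0],[0,0,0],[0,0,0]]' --dr '[[0,0,-8.3],[0,0,-8.3],[0,0,-8.3],[0,0,-8.2],[0,0,0]]'

```text
time: 2.15
position: [0.5091, -0.012, 0.2267]
tool_rot: [-2.69, -1.623, 0.001]
ft_force: [-0.0, 0.3, 0.0]
grip_width: 0.998
```

```bash
python3 -c "
from h import *
s=get_state()
im,d=get_image('wrist');cv2.imwrite('pics/w1.png',im[:,:,::-1]);np.save('pics/w1.npy',d)
go([.510,-.0095,.141],-27.8)
print(proj('wrist',[.510,-.0095,.175],s))
im,d=get_image('top');cv2.imwrite('pics/t1.png',im[:,:,::-1])
"
```

```text
t 2.2 pos [ 0.5092 -0.012   0.2267] yaw_y -27.99 z [-4.e-04 -1.e-04 -1.e+00] x [ 0.469  0.883 -0.   ] f [-0.22 -0.28  0.45] w 1.003
slide [ 0.26 -0.05  8.57] -0.18918197098528822
[322.46864537 241.9251093 ]
```

View pics/w1.png

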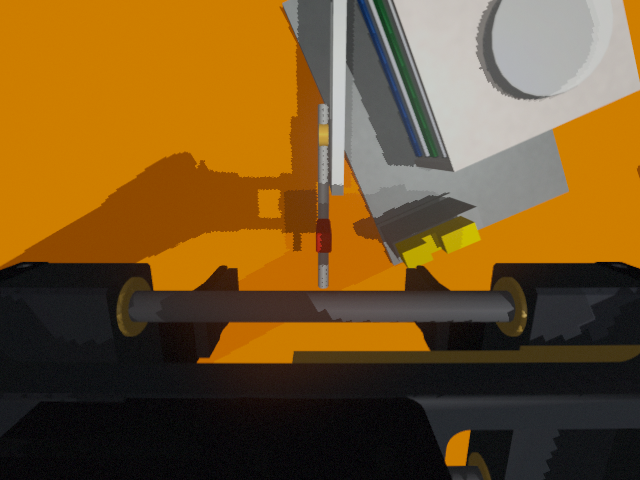

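The red tab sits at (323,236) in the wrist view, centred between the fingers, and the bar is aligned. Now I'll go down.

move_arm --jaw '[0,0,0,0,0]' --slide '[[0.2,-0.1,2.5],[0,0,2.5],[0,0,2.2],[0,0,1.3],[0,0,0]]' --dr '[[0,0,0],[0,0,0],[0,0,0],[0,0,0],[0,0,0]]'

```text
time: 2.75
position: [0.5081, -0.0098, 0.1403]
tool_rot: [-2.689, -1.619, 0.004]
ft_force: [-0.2, 0.3, -0.4]
grip_width: 1.0
```

move_arm --jaw '[215,215,215,215,215]' --slide '[[0,0,0],[0,0,0],[0,0,0],[0,0,0],[0,0,0]]' --dr '[[0,0,0],[0,0,0],[0,0,0],[0,0,0],[0,0,0]]' --force 5

```text
time: 3.25
position: [0.5097, -0.0098, 0.1423]
tool_rot: [2.69, 1.622, 0.001]
ft_force: [0.4, -0.4, -0.2]
grip_width: 0.632
```

move_arm --jaw '[255,255,255,255,255]' --slide '[[0,0,0],[0,0,0],[0,0,0],[0,0,0],[0,0,0]]' --dr '[[0,0,0],[0,0,0],[0,0,0],[0,0,0],[0,0,0]]' --force 8

```text
time: 3.75
position: [0.5095, -0.0098, 0.1419]
tool_rot: [2.69, 1.622, -0.0]
ft_force: [-1.4, -0.0, 1.4]
grip_width: 0.174
```

move_arm --jaw '[255,255,255]' --slide '[[0,0,0],[0,0,0],[0,0,0]]' --dr '[[0,0,0],[0,0,0],[0,0,0]]' --force 8

```text
time: 4.05
position: [0.5095, -0.0098, 0.1419]
tool_rot: [2.69, 1.622, 0.0]
ft_force: [0.2, -0.5, 0.0]
grip_width: 0.135
```

```bash
python3 -c "
from h import *
go([.5,0,.141])
for i in range(1):
  im,d=get_image('scene');cv2.imwrite('pics/s2.png',im[100:340,200:520,::-1])
"
```

```text
t 4.05 pos [ 0.5095 -0.0098  0.1419] yaw_y -27.82 z [ 1.e-04 -1.e-04 -1.e+00] x [0.467 0.884 0.   ] f [ 0.17 -0.49  0.05] w 0.135
slide [ 0.42 -1.3   0.09] None
```

View pics/s2.png

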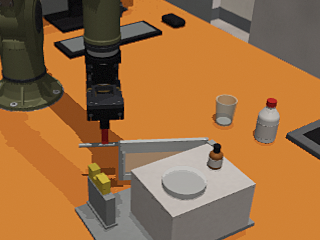

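The tab is held (opening 0.135, about 12 mm). Now I'll lift the bar about 0.2 rad around its pin.

move_arm --jaw '[255,255,255,255,255]' --slide '[[0.11,0,-0.32],[0.11,0,-0.32],[0.11,0,-0.32],[0.11,0,-0.32],[0.11,0,-0.32]]' --dr '[[0,-2.3,0],[0,-2.3,0],[0,-2.3,0],[0,-2.3,0],[0,-2.3,0]]' --force 10

```text
time: 4.6
position: [0.5124, -0.004, 0.1572]
tool_rot: [2.592, 1.562, -0.264]
ft_force: [-1.2, 0.7, -2.2]
grip_width: 0.134
```

move_arm --jaw '[255,255]' --slide '[[0,0,0],[0,0,0]]' --dr '[[0,0,0],[0,0,0]]'

```text
time: 4.8
position: [0.5123, -0.0039, 0.1569]
tool_rot: [2.593, 1.564, -0.261]
ft_force: [-0.6, -0.8, -2.9]
grip_width: 0.133
```

```bash
python3 -c "
from h import *
go([.5,0,.141])
im,d=get_image('scene');cv2.imwrite('pics/s3.png',cv2.resize(im[200:340,240:440,::-1],None,fx=4,fy=4,interpolation=2))
"
```

```text
t 4.8 pos [ 0.5123 -0.0039  0.1569] yaw_y -27.82 z [-0.0937 -0.1755 -0.98  ] x [ 0.457  0.867 -0.199] f [-0.62 -0.81 -2.93] w 0.133
slide [ 0.09 -1.27  1.6 ] None
```

View pics/s3.png

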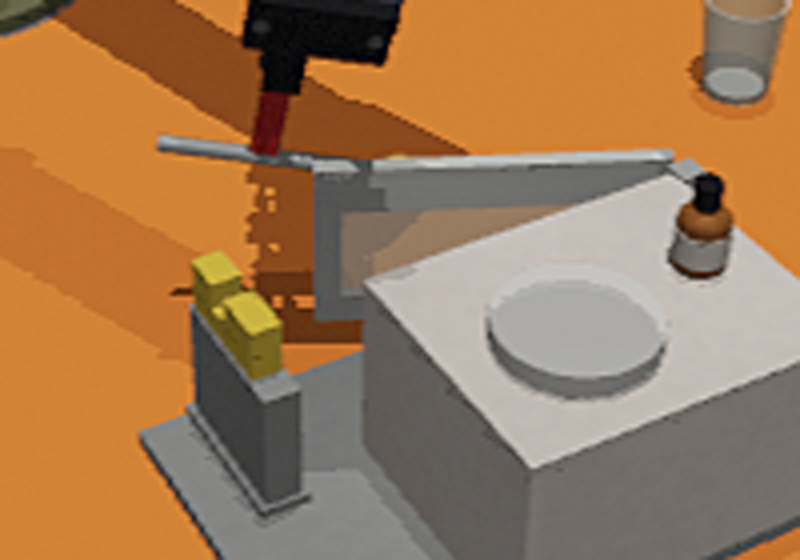

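The bar is raised about 0.2 rad: its tip is well above the pin line, and the wrist carries about 2.5 N. Now I'll swing the gate in.

move_arm --jaw '[255,255,255,255,255]' --slide '[[-0.03,0.9,0.01],[-0.03,0.91,0],[-0.03,0.9,0.01],[-0.03,0.91,0],[-0.03,0.91,0.01]]' --dr '[[-0.46,0,-2.25],[-0.46,0,-2.25],[-0.46,0,-2.25],[-0.46,0,-2.25],[-0.46,0,-2.25]]'

```text
time: 5.35
position: [0.5534, -0.0235, 0.1569]
tool_rot: [2.411, 1.807, -0.242]
ft_force: [0.2, 0.2, -1.5]
grip_width: 0.137
```

```bash
cat >> h.py <<'E'
H=np.array([.6285,.190]);YAW=-.053
def gate(s):
    Rm=R.from_rotvec(s["tool_rot"]).as_matrix();p=s["position"]
    r=p[:2]-H;D=np.hypot(*r);phi=np.arctan2(-r[0],-r[1])-np.arcsin(.012/D)
    lift=np.arcsin(-Rm[2,0])
    tx=np.arctan2(Rm[0,0],Rm[1,0])
    print("gate est",round(phi+YAW,4),"phi",round(phi,4),"toolx phi",round(tx,4),"lift(tool)",round(lift,4),"radial",round(np.sqrt(D**2-.012**2),4),"zTCP",p[2].round(4))
    for Rr in [.230]:
        pass
E
python3 -c "
from h import *
s=get_state();go([.5,0,.14],s=s);gate(s)"
```

```text
t 5.35 pos [ 0.5534 -0.0235  0.1569] yaw_y -16.3 z [-0.0561 -0.1904 -0.9801] x [ 0.275  0.941 -0.198] f [ 0.22  0.22 -1.54] w 0.137
slide [ 1.08 -5.78  1.51] None
gate est 0.2323 phi 0.2853 toolx phi 0.2844 lift(tool) 0.1998 radial 0.226 zTCP 0.1569
```

move_arm --jaw '[255,255,255,255,255]' --slide '[[-0.03,0.9,0.01],[-0.03,0.9,0],[-0.03,0.9,0.01],[-0.03,0.9,0],[-0.03,0.8,0.01]]' --dr '[[-0.46,0,-2.25],[-0.46,0,-2.25],[-0.46,0,-2.25],[-0.46,0,-2.25],[-0.4,0,-2]]'

```text
time: 5.85
position: [0.5961, -0.0343, 0.157]
tool_rot: [2.212, 2.024, -0.222]
ft_force: [-1.0, -0.4, -1.8]
grip_width: 0.133
```

move_arm --jaw '[255,255]' --slide '[[0,0,0],[0,0,0]]' --dr '[[0,0,0],[0,0,0]]'

```text
time: 6.05
position: [0.5958, -0.034, 0.1572]
tool_rot: [2.214, 2.022, -0.223]
ft_force: [0.0, -0.6, -1.9]
grip_width: 0.138
```

```bash
python3 -c "
from h import *
s=get_state();go([.5,0,.14],s=s);gate(s)
im,d=get_image('scene');cv2.imwrite('pics/s4.png',cv2.resize(im[200:340,240:440,::-1],None,fx=4,fy=4,interpolation=2))
im,d=get_image('top');cv2.imwrite('pics/t4.png',cv2.resize(im[110:265,225:380,::-1],None,fx=3.8,fy=3.8,interpolation=2))
im,d=get_image('wrist');cv2.imwrite('pics/w4.png',im[:,:,::-1])
"
```

```text
t 6.05 pos [ 0.5958 -0.034   0.1572] yaw_y -5.2 z [-0.0181 -0.1984 -0.98  ] x [ 0.089  0.976 -0.199] f [ 0.02 -0.59 -1.92] w 0.138
slide [ 2.81 -9.85  1.18] None
gate est 0.0387 phi 0.0917 toolx phi 0.0907 lift(tool) 0.2005 radial 0.2261 zTCP 0.1572
```

View pics/s4.png

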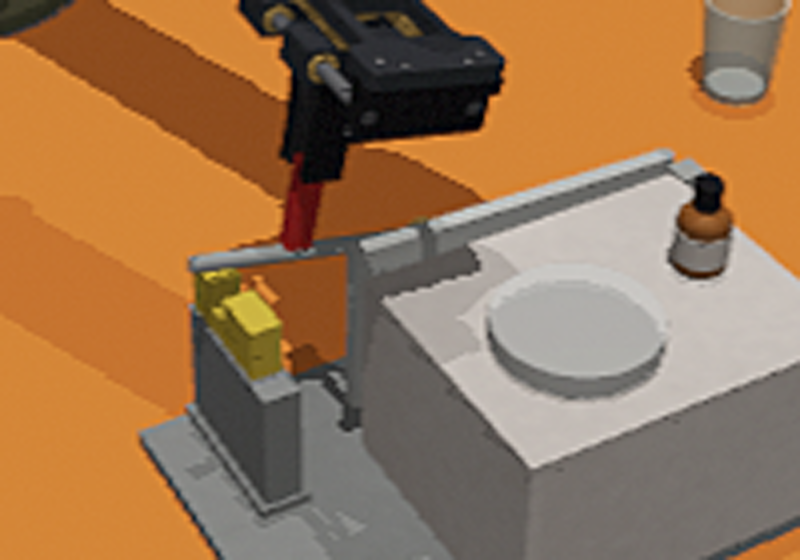

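View pics/w4.png

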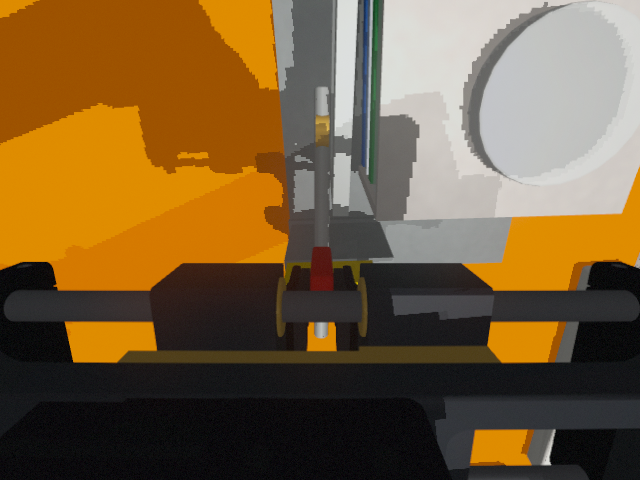

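The bar is over the catch near the notch at scene (205,260), and the gate is at about +0.039. I'll nudge it about 1 mm inward and lower it to just above the catch top.

move_arm --jaw '[255,255,255,255]' --slide '[[0,0.1,0],[-0.11,0,0.33],[-0.11,0,0.33],[0,0,0]]' --dr '[[-0.05,0,-0.25],[0,2.4,0],[0,2.4,0],[0,0,0]]' --force 6

```text
time: 6.6
position: [0.5966, -0.038, 0.1507]
tool_rot: [2.257, 2.068, -0.132]
ft_force: [-0.1, 0.1, -2.3]
grip_width: 0.13
```

```bash
python3 -c "
from h import *
s=get_state();go([.5,0,.14],s=s);gate(s)
im,d=get_image('scene');cv2.imwrite('pics/s5.png',cv2.resize(im[240:310,270:350,::-1],None,fx=8,fy=8,interpolation=2))
for P in [(.5935,-.075,.122),(.5865,-.0663,.122),(.6005,-.0675,.122)]: print((proj('scene',P)-[270,240])*8)
"
```

```text
t 6.6 pos [ 0.5966 -0.038   0.1507] yaw_y -5.0 z [-0.0106 -0.1152 -0.9933] x [ 0.086  0.99  -0.116] f [-0.14  0.11 -2.33] w 0.13
slide [ 3.05 -9.95  0.72] None
gate est 0.0341 phi 0.0871 toolx phi 0.0872 lift(tool) 0.116 radial 0.2299 zTCP 0.1507
[224.40492794 249.18704638]
[239.84450715 224.17964249]
[262.27946104 253.97417804]
```

View pics/s5.png

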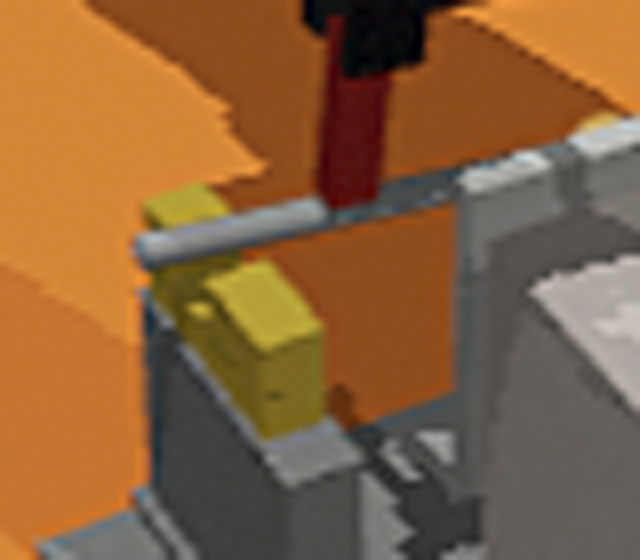

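The raised bar lies across the gap between the two yellow blocks, around (215,235). I'll lower it in small steps and watch the force.

move_arm --jaw '[255,255,255]' --slide '[[-0.06,0,0.17],[-0.06,0,0.17],[0,0,0]]' --dr '[[0,1.2,0],[0,1.2,0],[0,0,0]]'

```text
time: 6.95
position: [0.5968, -0.0391, 0.1478]
tool_rot: [2.277, 2.089, -0.085]
ft_force: [-0.0, -1.0, -1.4]
grip_width: 0.134
```

```bash
python3 -c "
from h import *
s=get_state();go([.5,0,.14],s=s);gate(s)
im,d=get_image('scene');cv2.imwrite('pics/s6.png',cv2.resize(im[240:310,270:350,::-1],None,fx=8,fy=8,interpolation=2))
s=get_state();go([.5,0,.14],s=s);gate(s)
"
```

```text
t 6.95 pos [ 0.5968 -0.0391  0.1478] yaw_y -4.92 z [-0.0064 -0.0739 -0.9972] x [ 0.086  0.994 -0.074] f [-0.04 -1.   -1.44] w 0.134
slide [ 3.11 -9.98  0.55] None
gate est 0.0328 phi 0.0858 toolx phi 0.0859 lift(tool) 0.0743 radial 0.231 zTCP 0.1478
t 7.0 pos [ 0.5968 -0.0389  0.148 ] yaw_y -4.89 z [-0.0063 -0.0748 -0.9972] x [ 0.085  0.994 -0.075] f [ 0.02 -2.65 -1.09] w 0.139
slide [ 3.1  -9.98  0.57] None
gate est 0.0327 phi 0.0857 toolx phi 0.0854 lift(tool) 0.0751 radial 0.2308 zTCP 0.148
```

View pics/s6.png

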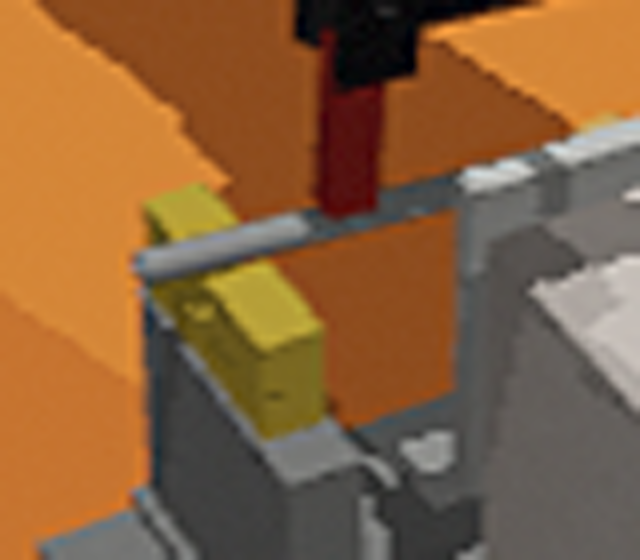

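move_arm --jaw '[255,255,255]' --slide '[[-0.05,0,0.16],[-0.05,0,0.16],[0,0,0]]' --dr '[[0,1.2,0],[0,1.2,0],[0,0,0]]'

```text
time: 7.3
position: [0.5966, -0.0403, 0.1444]
tool_rot: [2.299, 2.109, -0.037]
ft_force: [-0.2, -1.6, -1.1]
grip_width: 0.134
```

```bash
python3 -c "
from h import *
s=get_state();go([.5,0,.14],s=s);gate(s)
im,d=get_image('scene');cv2.imwrite('pics/s7.png',cv2.resize(im[240:310,270:350,::-1],None,fx=8,fy=8,interpolation=2))
s=get_state();go([.5,0,.14],s=s);gate(s)
"
```

```text
t 7.3 pos [ 0.5966 -0.0403  0.1444] yaw_y -4.94 z [-0.003  -0.0316 -0.9995] x [ 0.086  0.996 -0.032] f [-0.15 -1.61 -1.15] w 0.134
slide [ 3.2  -9.97  0.35] None
gate est 0.0331 phi 0.0861 toolx phi 0.0863 lift(tool) 0.0317 radial 0.2322 zTCP 0.1444
t 7.35 pos [ 0.5966 -0.0402  0.1447] yaw_y -4.91 z [-0.003  -0.0326 -0.9995] x [ 0.086  0.996 -0.033] f [-0.44 -1.78 -0.36] w 0.131
slide [ 3.19 -9.97  0.36] None
gate est 0.0332 phi 0.0862 toolx phi 0.0857 lift(tool) 0.0327 radial 0.2321 zTCP 0.1447
```

View pics/s7.png

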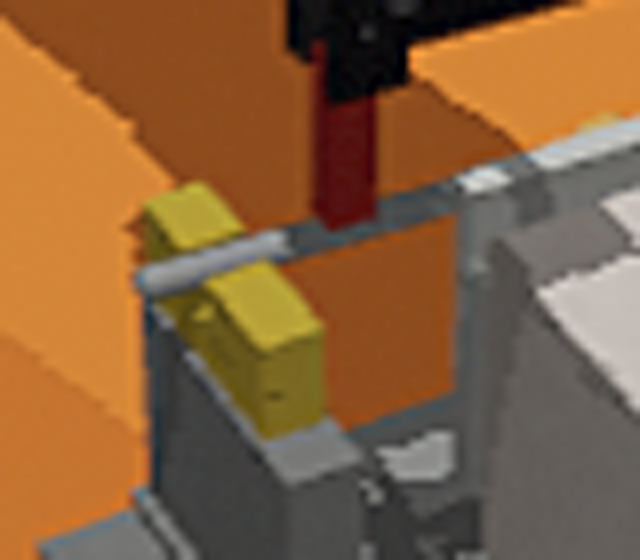

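The bar tip keeps sinking between the blocks (row 250, then 268, then 281) with only light force, so it is in the notch. I'll lower it the rest of the way.

move_arm --jaw '[255,255,255]' --slide '[[-0.04,0,0.13],[-0.03,0,0.1],[0,0,0]]' --dr '[[0,1,0],[0,0.7,0],[0,0,0]]'

```text
time: 7.65
position: [0.5965, -0.0409, 0.1423]
tool_rot: [2.313, 2.123, -0.003]
ft_force: [-0.2, -1.8, -1.4]
grip_width: 0.138
```

```bash
python3 -c "
from h import *
s=get_state();go([.5,0,.14],s=s);gate(s)
im,d=get_image('scene');cv2.imwrite('pics/s8.png',cv2.resize(im[240:310,270:350,::-1],None,fx=8,fy=8,interpolation=2))
s=get_state();go([.5,0,.14],s=s);gate(s)
"
```

```text
t 7.65 pos [ 0.5965 -0.0409  0.1423] yaw_y -4.91 z [-4.0e-04 -2.8e-03 -1.0e+00] x [ 0.086  0.996 -0.003] f [-0.19 -1.77 -1.4 ] w 0.138
slide [ 3.25 -9.97  0.22] None
gate est 0.033 phi 0.086 toolx phi 0.0857 lift(tool) 0.0028 radial 0.2328 zTCP 0.1423
t 7.7 pos [ 0.5966 -0.0408  0.1425] yaw_y -4.89 z [-3.0e-04 -3.4e-03 -1.0e+00] x [ 0.085  0.996 -0.003] f [-0.41 -2.04 -0.79] w 0.139
slide [ 3.24 -9.97  0.24] None
gate est 0.0329 phi 0.0859 toolx phi 0.0853 lift(tool) 0.0034 radial 0.2327 zTCP 0.1425
```

View pics/s8.png

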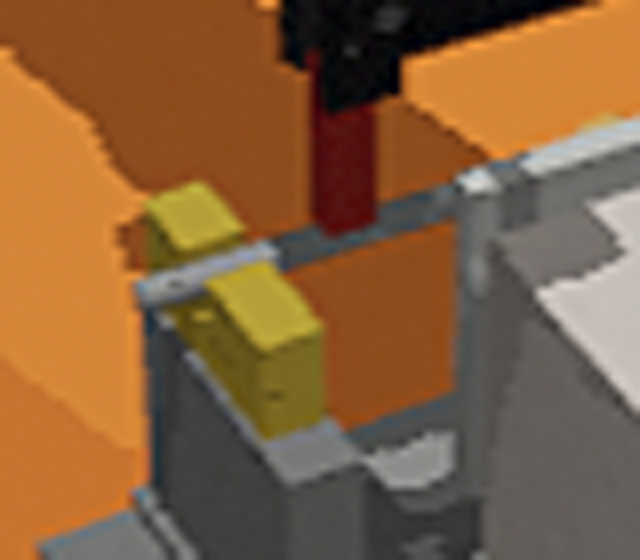

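It looks home. I'll release and retreat upward.

move_arm --jaw '[130,130,130,130,130]' --slide '[[0,0,0],[0,0,0],[0,0,0],[0,0,0],[0,0,0]]' --dr '[[0,0,0],[0,0,0],[0,0,0],[0,0,0],[0,0,0]]'

```text
time: 8.2
position: [0.5967, -0.0401, 0.1427]
tool_rot: [2.311, 2.124, -0.004]
ft_force: [-0.2, 0.0, -0.5]
grip_width: 0.46
```

```bash
python3 -c "
from h import *
s=get_state();go([.5,0,.14],s=s)
im,d=get_image('scene');cv2.imwrite('pics/s9.png',cv2.resize(im[240:310,270:350,::-1],None,fx=8,fy=8,interpolation=2))
im,d=get_image('wrist');cv2.imwrite('pics/w9.png',im[:,:,::-1])
"
```

```text
t 8.2 pos [ 0.5967 -0.0401  0.1427] yaw_y -4.83 z [ 0.     -0.0035 -1.    ] x [ 0.084  0.996 -0.003] f [-0.19  0.   -0.46] w 0.46
slide [ 3.19 -9.98  0.26] None
```

View pics/s9.png

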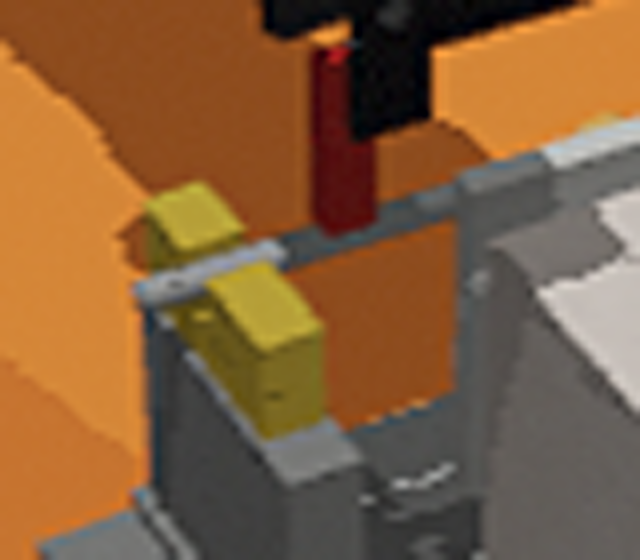

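View pics/w9.png

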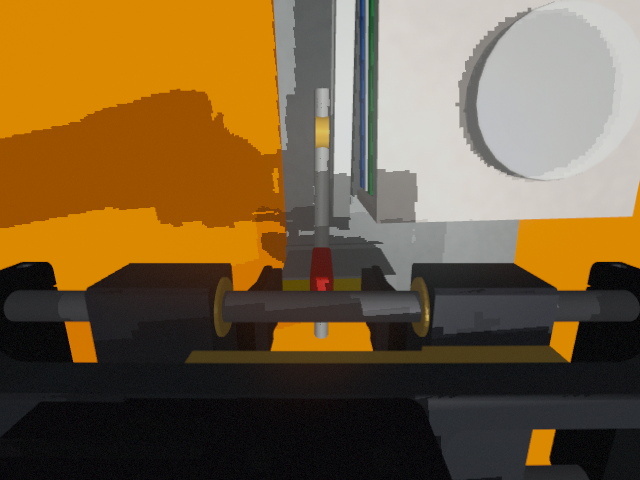

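The tab is free between the pads at wrist (321,265), and the bar lies unmoved in the notch.

move_arm --jaw '[130,130,130,130,130]' --slide '[[0,0,-1.5],[0,0,-2.5],[0,0,-3],[0,0,-3],[0,0,0]]' --dr '[[0,0,0],[0,0,0],[0,0,0],[0,0,0],[0,0,0]]'

```text
time: 8.8
position: [0.5994, -0.0395, 0.2487]
tool_rot: [2.306, 2.119, 0.005]
ft_force: [-0.5, -0.1, -0.2]
grip_width: 0.484
```

```bash
python3 -c "
from h import *
s=get_state();go([.5,0,.14],s=s)
im,d=get_image('scene');cv2.imwrite('pics/s10.png',cv2.resize(im[220:320,260:400,::-1],None,fx=5.7,fy=5.7,interpolation=2))
hs=[]
phi=.087
for phi in(.087,):
  for lift in (0,.03,.06,.1):
    for a in (.08,.14):
      u=.150+a*np.cos(lift);P=np.array([.6285-u*np.sin(phi)-.012*np.cos(phi),.190-u*np.cos(phi)+.012*np.sin(phi),.115+a*np.sin(lift)]);
      print(lift,a,((proj('scene',P)-[260,220])*5.7).round(1))
im,d=get_image('wrist');cv2.imwrite('pics/w10.png',im[:,:,::-1])
"
```

```text
t 8.8 pos [ 0.5994 -0.0395  0.2487] yaw_y -4.84 z [ 0.0087 -0.0045 -1.    ] x [ 0.084  0.996 -0.004] f [-0.46 -0.11 -0.24] w 0.484
slide [  3.14 -10.34  10.76] None
0 0.08 [306.6 277.7]
0 0.14 [160.6 323.8]
0.03 0.08 [306.6 272.7]
0.03 0.14 [160.3 315. ]
0.06 0.08 [306.8 267.7]
0.06 0.14 [160.4 306. ]
0.1 0.08 [307.4 260.8]
0.1 0.14 [160.9 293.8]
```

View pics/s10.png

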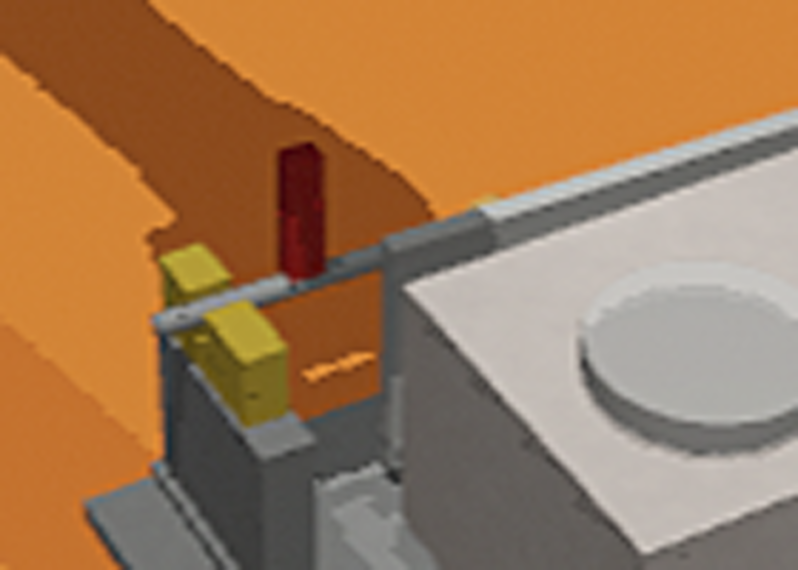

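View pics/w10.png

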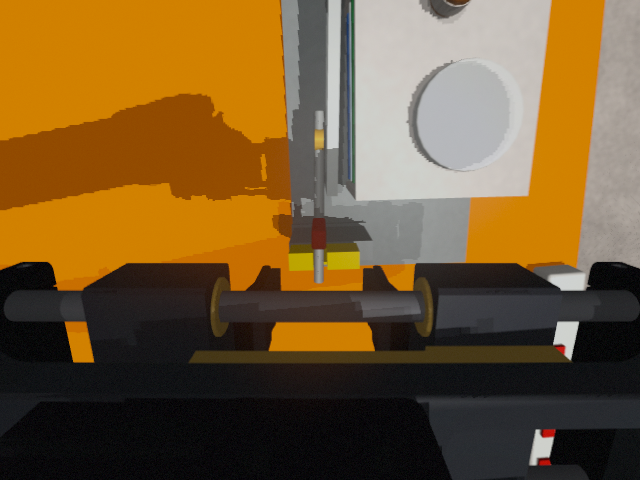

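The bar tip at (158,322) matches the prediction for lift 0, (160.6,323.8). On top of the catch it would be at row 294. The bar crosses the notch between the two yellow blocks, and the gripper is clear, so I'll hand in.

move_arm --jaw '[130,130,130]' --slide '[[0,0,0],[0,0,0],[0,0,0]]' --dr '[[0,0,0],[0,0,0],[0,0,0]]'

```text
time: 9.2
position: [0.5961, -0.0402, 0.2418]
tool_rot: [2.312, 2.125, -0.006]
ft_force: [-0.6, -0.2, -0.6]
grip_width: 0.489
```

```bash
python3 -c "
from bench import *
print(get_state()['time']);print(close_job())"
```

```text
9.2
the job is handed in; nothing more can be done
None
```

The gate is shut with the latch bar down in the catch's notch, and I handed the job in at 9.2 s; no verdict was reported.

I pinched the red tab from above and lifted the bar about 0.2 rad around its pin. I then swung the gate in to about +0.033 rad, where the cameras placed the notch, and lowered the bar in small steps. It went in on the first try, so no searching was needed. I then let go and moved the gripper about 10 cm clear.

**Last checks:**
- **Bar:** in the scene picture its tip matches the position predicted for lift 0, within about 2 pixels (enlarged view). Resting on top of the catch it would be about 30 pixels higher. The wrist view shows the bar crossing the notch between the two yellow blocks.
- **Force:** the wrist force stayed under about 3.5 N throughout. Nothing measures the force on the catch directly.
- **Bystanders:** none looked moved in the views I took, but I did not measure their positions.
- **Not checked:** I did not tug the gate to prove it is held. That rests on the pictures and on how far the bar dropped.

No check failed or disagreed.

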